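# Reset the bench power box with its key switch and put the key away

### The job

Reset the bench power box: take the square-headed key from the wooden key stand, put it fully home in the lock on the box, and turn it clockwise until it presses firmly on the sprung reset contact inside, holding it there for about a second. Then turn it back to where it went in, the only place where it comes out, draw it out and stand it fully home in its own place in the key stand again, released. Never force the key in the lock, and leave the round-headed key and the things on the bench where they are.

Things in the scene. Friction and masses are not known exactly. Their poses are not given: they have to be found in the camera images.
- key_grip (a point): Middle of the square plastic head of the key to use: 28 wide along its x, 10 thick along its y, 34 tall (top 17 mm above, bottom 17 mm below this point). The key stands upright, z up, and is the same turned half round; about 40 g. Under the head is a 22 mm collar, 6 mm thick, whose underside lies 23 mm below this point.
- key_tip (a point): Middle of the lower end of that key, 43 mm below the middle of the head. Here is a flat two-winged bit, 22 wide along x, 4 thick along y and 9 tall (its last 2 mm only 19 by 2.6); between bit and collar a round neck, 4.4 mm thick.
- lock (a point): Middle of the keyhole at the top of the lock's steel face plate (46 by 46 mm, 88 mm above the bench). z up; the slot is 23.5 long along x, 5.5 wide along y, in a 5 mm plate, chamfered 1.5 mm. The key goes in wings along the slot, either way round (within some 3 degrees and 0.7 mm), until its collar sits on the plate with the tip 20 mm deep.
- plug (a point): Middle of the brass plug inside the lock, 15.5 mm under the keyhole. The wings turn it clockwise seen from above, against a friction of 0.03 N m; key and plug have about 5 degrees of play. Once turned, the wings are caught under the plate: the key comes out only at the angle (within 3 degrees) at which it went in.
- box: Grey bench power box, 130 (x) by 190 (y) by 55 mm, fixed to the bench, the lock on a turret 33 mm high on top. Origin under its middle, axes as at the lock. All the key's touches in the lock added up (plug, plate, contact), more than 40 N is forcing it.
- contact: Sprung reset contact in the lock, unseen; the pose given tells nothing of its finger, set differently in each box: the key, turned clockwise, meets it 27 to 76 degrees on. Find it by feel: it yields from 6 N on a wing 10 mm off the axis (0.06 N m besides the plug), over 7 degrees, up to 0.11 N m, then is solid. It resets when pressed with 5.5 N or more for half a second.
- stand: Wooden key stand, fixed, 150 (x) by 60 (y) by 36 mm high, origin under its middle. Two slots in its top, at x = -36 and +36 mm, 26 long along x, 9 wide along y, 28 deep; in each stands a key, its collar on the top, its wings along x. Which key is in which slot varies; a key's own place is the slot where it started.
- otherkey_grip (a point): Middle of the round head (34 mm diameter, 10 thick) of the other key in the stand, same height and build as the first; leave it alone.
- spool: Solder spool standing on the bench, 61 mm diameter, 50 tall, origin under its middle; leave it alone.
- driver: Screwdriver lying on the bench, 160 mm long along its x; leave it alone.
- meter: Yellow hand multimeter lying on the bench, 130 (x) by 72 (y) by 30 mm, dial to 36 mm, origin under its middle; leave it alone.
There are look-alikes about, which are no part of the job. Leave any blue look-alike of the part that bears key_grip alone. Several things have the shape of the stand; the one meant has the colours described above.

How it is judged:
By the outcome, as a careful person would: the job done as asked, in the order asked, and still so for the second after the job is handed in, with the robot touching nothing.
It also fails if it takes over 70 s, if anything falls off the work surface, if the arm or the gripper's body presses on something with over 40 N, if the wrist force passes 120 N, or if a joint passes its speed limit or range.

### The arm

A 6-joint arm with a two-finger parallel gripper is mounted at the origin on the work surface. World frame = base frame: x ahead of the robot, y to its left, z up, the work surface at z = 0. Lengths are in m, angles in rad, forces in N, time in s.
With the tool pointing down it reaches from about 0.375 to 0.9 m from the base axis. Payload 3.1 kg.
Tool frame: the origin (TCP) lies at the very end of the fingers, on their centre line; the grasp point (between the pads) lies 19 mm behind it (manip.tcp_to_grasp is the distance from the TCP to the grasp point, in m); z points along the fingers, y is the line along which they close (so a half turn about z gives the same grasp; the last joint's range is limited). The gripper opens to 85 mm and grips with 20 to 120 N. Pads are 22 mm wide; open, the fingers measure 114 mm over their backs; the gripper's body (76 mm by 85 mm) begins 54 mm behind the grasp point. The pads swing forward as they close: fully open they stand 13 mm farther back than shut.
Start: joints at [-1.516, 0.527, 1.433, -0, 1.181, -0.178], TCP at [0.145, -0.608, 0.231] pointing down, gripper open.
Joint ranges: [-3.08, 3.08], [-0.75, 2.2], [0.22, 2.44], [-1.43, 4.57], [0, 2.65], [-2.85, 2.85]. Speed limits (rad/s): [2.79, 2.79, 3.14, 3.14, 3.14, 3.14].

### API

Orientations are given as a unit quaternion [x, y, z, w].
In Python, from station import manip gives the robot as it stands. The module is installed in compiled form; this text tells all that it offers.
- The arm moves only by the tool step_arm, never from a script. Its argument "commands" is one flat list of numbers, 6 for each row, row after row: the shift along the tool's x, y, z in m, then the turn, a rotation vector about the tool's x, y, z in degrees. A call has exactly 10 rows; each row is the pose to reach, as a shift and turn from the pose commanded when the call began, along the tool's axes at that moment; what a row does not reach only later rows make up. A row lasts 1/10 s, in which the tool goes at most 50 mm and 8.59 degrees, less where a joint would pass 70% of its speed; a pose out of reach is approached as far as the arm can. A call with a gripper value outside its range is refused whole. "jaw" is the opening in per cent of the stroke, from 0 (shut) to 100 (fully open), set as the call begins (left out, the last holds). The fingers move at their own pace and stop on an object; "grip_force" is the grip in N (left out, the last holds). Time passes only in rows, so rows that repeat a pose let the fingers close, or fill a call up. It gives the time, the measured TCP pose, the force, the opening and the grip force at its end, in the units of the state.
- manip.sense(): the state, without advancing time (a new reading comes with each control period).
- manip.snapshot(name): name is "side" or "top" or "wrist"; returns a dict with "pixels" (480x640x3 uint8, blue, green, red), "fx", "fy", "cx", "cy" (pixels), "R" (3x3) and "t" (3): a world point X has camera coordinates R X + t; the wrist camera has in their place "mount" (4x4, takes a point from camera to tool coordinates, whose origin is the TCP and whose axes are the flange's). Camera axes: x right, y down, z forward; pixel columns grow to the right and rows downward; lengths in m; the calibration is good to about 2 mm. A picture is of the moment at which its call begins: read the wrist's pose just before it. There is no depth.
- manip.sign_off(): hands the job in; it is judged then, once.
The state is a dict: "t": time; "q": joint angles; "qd": joint speeds; "tau": joint torques, N m; "tcp_pos": TCP position; "tool_rot": TCP orientation; "force": force on the tool from outside, world axes, zero at the start; "ft_torque": the same for the moment, N m; "finger_gap": opening from 0.0 (shut) to 1.0 (fully open); "gripper_force": force on a finger pad.
Only numpy, scipy, OpenCV 4.12 (cv2) and the standard library are available. Lean on these libraries where they do the work, as an engineer would, in place of code of your own. Each camera call takes 0.05 s, during which the arm holds its last target. There are 200 camera calls.

## Working session

There is one attempt and no reset: what is moved stays moved. The work goes in short steps, Python scripts to look and compute and a tool call to move; the robot and the scene stay as the last step left them, time stands still between calls to the robot, and variables do not carry over. Pictures are saved under pics/ and viewed, at most 10 in all, crops included, and the job is handed in when it is done.

Besides the shell and the picture viewer there is one more tool, called after "Emit:" as name(argument=value, ...) on one line, values as JSON. step_arm: Moves the arm, as the interface text tells. Its arguments: {"type":"object","properties":{"commands":{"type":"array","items":{"type":"number"}},"jaw":{"type":"number"},"grip_force":{"type":"number"}},"required":["commands"]}

```bash
mkdir -p pics; cat > h.py <<'E'
import numpy as np, cv2, pickle
from station import manip
from scipy.spatial.transform import Rotation as Ro
def snap(n):
    s=manip.sense(); d=manip.snapshot(n); d=dict(d)
    if 'R' not in d or d.get('mount') is not None:
        T=np.eye(4);T[:3,:3]=Ro.from_quat(s['tool_rot']).as_matrix();T[:3,3]=s['tcp_pos']
        C=T@np.array(d['mount']); d['R']=C[:3,:3].T; d['t']=-d['R']@C[:3,3]
    d['R']=np.array(d['R']);d['t']=np.array(d['t']); return d
def ray(d,u,v):
    c=-d['R'].T@d['t']; r=d['R'].T@np.array([(u-d['cx'])/d['fx'],(v-d['cy'])/d['fy'],1]); return c,r/np.linalg.norm(r)
def onz(d,u,v,z):
    c,r=ray(d,u,v); return c+r*(z-c[2])/r[2]
def proj(d,X):
    p=d['R']@np.array(X)+d['t']; return np.array([d['fx']*p[0]/p[2]+d['cx'],d['fy']*p[1]/p[2]+d['cy']])
def save(d,n): pickle.dump(d,open(n+'.pkl','wb'))
def load(n): return pickle.load(open(n+'.pkl','rb'))
E
python3 - <<'E'
from h import *
for n in ['top','side','wrist']:
    d=snap(n); save(d,n+'0'); cv2.imwrite(f'pics/{n}0.png',np.array(d['pixels'])); print(n,d['R'].round(3).tolist(),(-d['R'].T@d['t']).round(3),d['fx'])
print(manip.sense(), manip.tcp_to_grasp)
E
```

```text
top [[-0.01, -1.0, -0.005], [-0.981, 0.011, -0.195], [0.195, 0.003, -0.981]] [0.356 0.063 1.032] 515.8299322941491
side [[-0.79, -0.613, 0.019], [-0.408, 0.503, -0.762], [0.457, -0.61, -0.648]] [0.183 0.546 0.565] 479.20470526895804
wrist [[0.231, -0.973, -0.003], [-0.939, -0.224, 0.262], [-0.255, -0.058, -0.965]] [ 0.209 -0.593  0.373] 336.7811642387587
{'t': 0.15, 'q': array([-1.51547542e+00,  5.28273512e-01,  1.43361770e+00,  8.33933011e-08,
        1.18143214e+00, -1.78538801e-01]), 'qd': array([-0.00036442, -0.00261416, -0.00246812,  0.00027533, -0.00129901,
       -0.0004118 ]), 'tau': array([ 7.87180215e-04, -4.42743909e+01, -1.78276205e+01, -2.15919490e-04,
        5.58934640e-03, -5.36032616e-06]), 'tcp_pos': array([ 0.14480715, -0.60741481,  0.23054251]), 'tool_rot': array([ 9.93171120e-01,  1.16663523e-01,  5.33179387e-05, -8.63703743e-04]), 'force': array([-0.28403276, -0.39873217, -0.80110786]), 'ft_torque': array([ 0.04843838,  0.07552597, -0.06302871]), 'gripper_force': 0.0, 'finger_gap': 0.9998915663954853} 0.0187
```

View pics/top0.png

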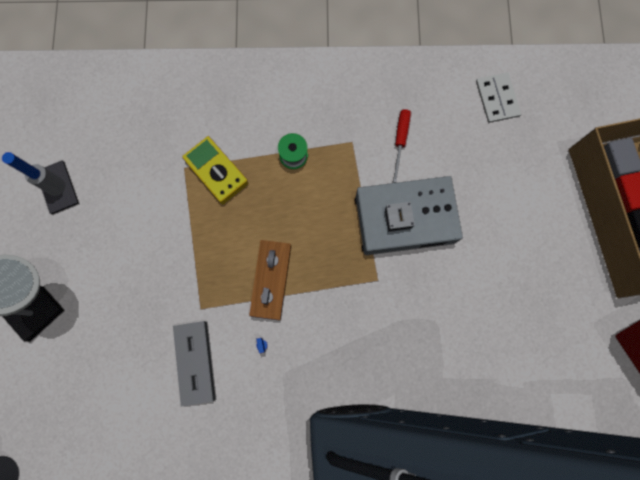

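View pics/side0.png

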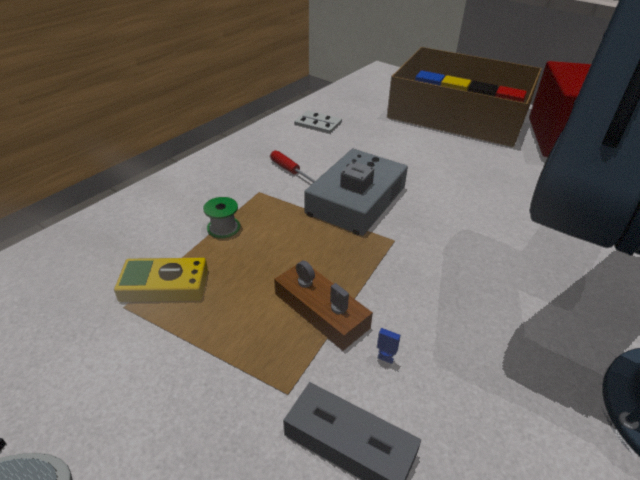

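The brown stand at top px (271,280) is the one meant. The grey stand at (194,362) and the blue key at (261,345) are look-alikes. The key nearer the robot, at side px (340,297), looks square, and the one at (305,273) looks round. I'll confirm this in one crop and get coarse positions.

```bash
python3 - <<'E'
from h import *
t=load('top0'); s=load('side0')
a=cv2.resize(np.array(s['pixels'])[245:355,260:410],None,fx=5,fy=5,interpolation=cv2.INTER_CUBIC)
b=cv2.resize(np.array(t['pixels'])[230:330,240:300],None,fx=4,fy=4,interpolation=cv2.INTER_CUBIC)
cv2.imwrite('pics/crop.png',a)
for nm,u,v,z in [('sq',267,297,.076),('rd',272,259,.076),('lock',400.5,215.5,.088),('stand',271,280,.036)]:
    X=onz(t,u,v,z); print(nm,X.round(4),proj(s,X).round(1))
# stand axis by colour
for d,n in((t,'top'),):
    im=np.array(d['pixels']); h=cv2.cvtColor(im,cv2.COLOR_BGR2HSV)
    m=((h[...,0]<16)&(h[...,1]>130)&(h[...,2]>70)).astype(np.uint8); m[:, :240]=0;m[:,300:]=0
    m=cv2.morphologyEx(m,cv2.MORPH_CLOSE,np.ones((7,7)))
    c=max(cv2.findContours(m,0,2)[0],key=cv2.contourArea); r=cv2.minAreaRect(c);print(n,r)
    P=[onz(t,*p,.036)[:2].round(4) for p in cv2.boxPoints(r)];print(P)
# plate
g=cv2.resize(np.array(t['pixels'])[195:240,380:425],None,fx=12,fy=12,interpolation=cv2.INTER_CUBIC);cv2.imwrite('pics/plate.png',g)
E
```

```text
sq [0.4412 0.1567 0.076 ] [341.7 288.8]
rd [0.5124 0.1479 0.076 ] [306.5 263.5]
lock [ 0.5908 -0.0946  0.088 ] [356.8 170.2]
stand [0.4777 0.1531 0.036 ] [322.3 294.8]
top ((269.84002685546875, 279.1200256347656), (31.96122169494629, 76.93321228027344), 8.130102157592773)
[array([0.4109, 0.1956]), array([0.5595, 0.1765]), array([0.5498, 0.1141]), array([0.4017, 0.135 ])]
```

View pics/crop.png

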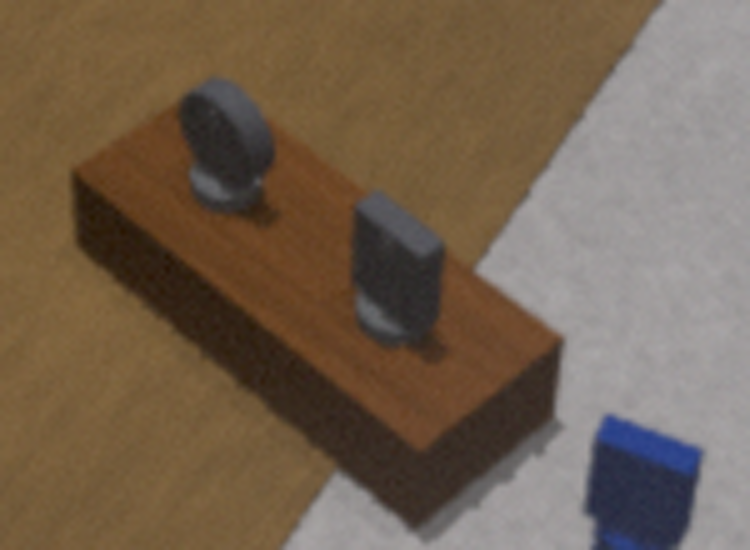

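The crop confirms it: the square-headed dark-grey key is at side px (340,297), nearer the robot, and the round one is at (305,273). The blue key at (388,345) lies off the stand. I'll fly over the lock first for a close view.

Emit:
step_arm(commands=[0.054,-0.04,-0.002,0,0,-8,0.108,-0.08,-0.004,0,0,-16,0.162,-0.12,-0.006,0,0,-24,0.216,-0.16,-0.008,0,0,-32,0.27,-0.2,-0.01,0,0,-40,0.31,-0.23,-0.01,0,0,-48,0.34,-0.255,-0.01,0,0,-56,0.37,-0.28,-0.015,0,0,-64,0.4,-0.3,-0.015,0,0,-72,0.43,-0.32,-0.02,0,0,-80])

```text
t: 1.15
tcp_pos: [0.4656, -0.2224, 0.2483]
tool_rot: [0.684, 0.73, -0.0, -0.0]
force: [1.0, -1.2, 0.1]
finger_gap: 1.0
gripper_force: 0.0
```

```bash
cat >> h.py <<'E'
def go(p,yaw,tilt=True):
    "print the move to TCP p with tool x at world yaw (deg), pointing down"
    s=manip.sense(); R=Ro.from_quat(s['tool_rot']); y=np.radians(yaw)
    Rt=Ro.from_matrix(np.array([[np.cos(y),np.sin(y),0],[np.sin(y),-np.cos(y),0],[0,0,-1]]))
    print('now',np.round(s['tcp_pos'],4),'yaw',np.degrees(np.arctan2(*R.as_matrix()[[1,0],0])).round(2),'t',round(s['t'],2),'F',np.round(s['force'],1),'M',np.round(s['ft_torque'],3),'gap',round(s['finger_gap'],3),'gf',round(s['gripper_force'],1))
    print('cmd',R.inv().apply(np.array(p)-s['tcp_pos']).round(4),np.degrees((R.inv()*Rt).as_rotvec()).round(2),'q',np.degrees(s['q']).round(0))
E
python3 -c "
from h import *
go([.57,-.09,.25],172.7)"
```

```text
now [ 0.4656 -0.2224  0.2483] yaw 93.72 t 1.15 F [ 1.  -1.2  0.1] M [ 0.004 -0.034  0.033] gap 1.0 gf 0.0
cmd [ 0.1254  0.1128 -0.0017] [-2.000e-02 -6.000e-02 -7.898e+01] q [-38.  21.  96.  -0.  63. -42.]
```

Emit:
step_arm(commands=[0.015,0.013,0,0,0,-8,0.03,0.026,0,0,0,-16,0.045,0.04,0,0,0,-24,0.06,0.054,0,0,0,-32,0.075,0.067,0,0,0,-40,0.09,0.08,0,0,0,-48,0.1,0.09,0,0,0,-56,0.11,0.1,0,0,0,-64,0.12,0.108,0,0,0,-72,0.125,0.113,0,0,0,-79])

```text
t: 2.15
tcp_pos: [0.5707, -0.092, 0.2481]
tool_rot: [0.063, 0.998, 0.0, -0.0]
force: [0.3, 0.5, 0.9]
finger_gap: 0.996
gripper_force: 0.0
```

```bash
python3 - <<'E'
from h import *
d=snap('wrist'); d=snap('wrist'); save(d,'wl'); print(proj(d,[.5908,-.0946,.088]))
cv2.imwrite('pics/wl.png',np.array(d['pixels']))
go([.47,.155,.22],172.7)
E
```

```text
[313.6154312  238.63627765]
now [ 0.5706 -0.0922  0.2481] yaw 172.46 t 2.25 F [ 0.2 -0.7  0.4] M [ 0.057 -0.045 -0.006] gap 1.0 gf 0.0
cmd [0.1322 0.2319 0.0282] [ 0.01 -0.03 -0.24] q [ -20.   25.   88.    0.   67. -103.]
```

View pics/wl.png

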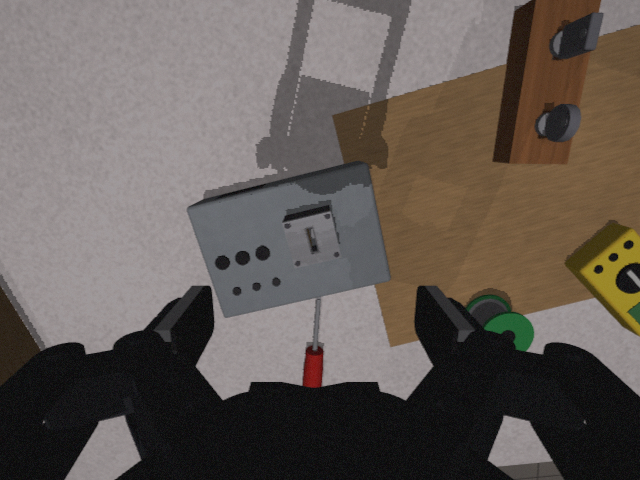

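The wrist view shows the lock plate centre near px (313,240), with its slot near vertical in the image. The box outline runs through about (190,208)-(370,163)-(388,280)-(225,316). Next I'll measure the slot and its angle.

```bash
cat >> h.py <<'E'
def slot(d,X0,w=20,off=18):
    "dark slot near expected world point X0: pixel centroid, and world centre/axis at z=X0[2]"
    im=cv2.cvtColor(np.array(d['pixels']),cv2.COLOR_BGR2GRAY).astype(np.float32)
    u,v=proj(d,X0).round().astype(int); k=8
    p=cv2.resize(im[v-w:v+w+1,u-w:u+w+1],None,fx=k,fy=k,interpolation=cv2.INTER_CUBIC)
    g=p; th=(np.percentile(p,1)+np.median(p))/2
    n,l,st,c=cv2.connectedComponentsWithStats((p<th).astype(np.uint8))
    out=[]
    for i in range(1,n):
        if st[i,4]<300: continue
        q=np.argwhere(l==i)[:,::-1]; px=(q+.5)/k-.5+[u-w,v-w]
        r=cv2.minAreaRect(q.astype(np.float32)); ce,ev=np.linalg.eigh(np.cov(px.T)); ax=ev[:,1]; m=px.mean(0)
        A=onz(d,*(m-5*ax),X0[2]);B=onz(d,*(m+5*ax),X0[2])
        out.append((m.round(2),np.sort(np.array(r[1])/k).round(1),onz(d,*m,X0[2]).round(4),np.degrees(np.arctan2(*(B-A)[[1,0]])).round(1)%180))
    return th,out
E
python3 - <<'E'
from h import *
d=load('wl'); t=load('top0')
c=np.array([onz(d,*p,.088) for p in [(313,240)]])[0];print(c)
print(slot(d,c)); print(slot(t,[.5908,-.0946,.088],w=8))
im=np.array(d['pixels']); 
# box outline top z=.055
for name,P in (('d',[(190,208),(370,163),(388,280),(225,316)]),):
    print([onz(d,*p,.055)[:2].round(4) for p in P])
c=im[200:280,270:360]; cv2.imwrite('pics/lockc.png',cv2.resize(c,None,fx=8,fy=6,interpolation=cv2.INTER_NEAREST)[:600,:800])
E
```

```text
[ 0.59204646 -0.09533593  0.088     ]
(np.float32(69.770905), [(array([311.65, 241.39]), array([ 7.3, 25.9]), array([ 0.5932, -0.0968,  0.088 ]), np.float64(9.6))])
(np.float32(87.980286), [(array([400.15, 214.41]), array([ 3.4, 12.6]), array([ 0.5929, -0.094 ,  0.088 ]), np.float64(6.900000000000006))])
[array([ 0.5527, -0.2158]), array([ 0.5307, -0.0315]), array([ 0.6559, -0.0222]), array([ 0.6763, -0.204 ])]
```

View pics/lockc.png

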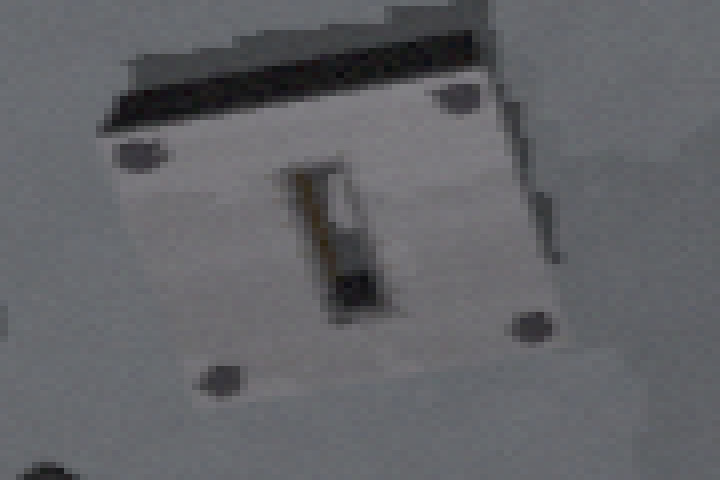

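Emit:
step_arm(commands=[0.013,0.023,0,0,0,0,0.032,0.056,0.004,0,0,0,0.05,0.088,0.008,0,0,0,0.068,0.12,0.012,0,0,0,0.086,0.152,0.016,0,0,0,0.104,0.184,0.02,0,0,0,0.12,0.21,0.025,0,0,0,0.13,0.225,0.028,0,0,0,0.132,0.232,0.028,0,0,0,0.132,0.232,0.028,0,0,0])

```text
t: 3.25
tcp_pos: [0.4704, 0.1547, 0.2206]
tool_rot: [0.066, 0.998, -0.0, 0.0]
force: [-0.5, 0.1, -0.3]
finger_gap: 1.003
gripper_force: 0.0
```

The lock crop shows the plate with 4 screws and the slot centre at full-image px about (312.4,240.1). I'm now at the stand, so I'll look for the key's top face.

```bash
python3 - <<'E'
from h import *
d=load('wl')
S=np.array([onz(d,*p,.088) for p in [(287.5,226.2),(327.5,216.3),(336.5,254.7),(297.75,263.5)]])
print(S.round(4),S.mean(0)); 
for a,b in((0,3),(1,2)): v=S[b]-S[a];print(np.linalg.norm(v),np.degrees(np.arctan2(v[1],v[0])))
for a,b in((0,1),(3,2)): v=S[b]-S[a];print(np.linalg.norm(v),np.degrees(np.arctan2(v[1],v[0]))-90)
d=snap('wrist'); save(d,'wk'); im=np.array(d['pixels'])
for n,X in(('sq',[.4412,.1567,.076]),('rd',[.5124,.1479,.076])): print(n,proj(d,X))
u,v=proj(d,[.4412,.1567,.07]).astype(int); x0=u-50;y0=v-60;print(x0,y0)
cv2.imwrite('pics/wk.png',cv2.resize(im[y0:y0+100,x0:x0+110],None,fx=6,fy=6,interpolation=cv2.INTER_CUBIC)[:600,:800])
go([.441,.157,.15],172.7)
E
```

```text
[[ 0.5759 -0.1171  0.088 ]
 [ 0.5712 -0.0793  0.088 ]
 [ 0.6092 -0.075   0.088 ]
 [ 0.6134 -0.1127  0.088 ]] [ 0.59243436 -0.09603182  0.088     ]
0.037756255782669855 6.754648636531104
0.03823876561620726 6.416630452555423
0.03810742770985864 7.116454899081802
0.037881846431994555 6.389821401762063
sq [312.33707621 188.3224112 ]
rd [313.24354129 267.33402704]
262 127
now [0.4709 0.1541 0.2207] yaw 172.36 t 3.3 F [ 0.5  0.7 -0.2] M [0.043 0.008 0.01 ] gap 1.002 gf 0.0
cmd [ 0.0301 -0.0011  0.0707] [-0.02  0.06 -0.34] q [  5.  21. 101.  -0.  58. -77.]
```

View pics/wk.png

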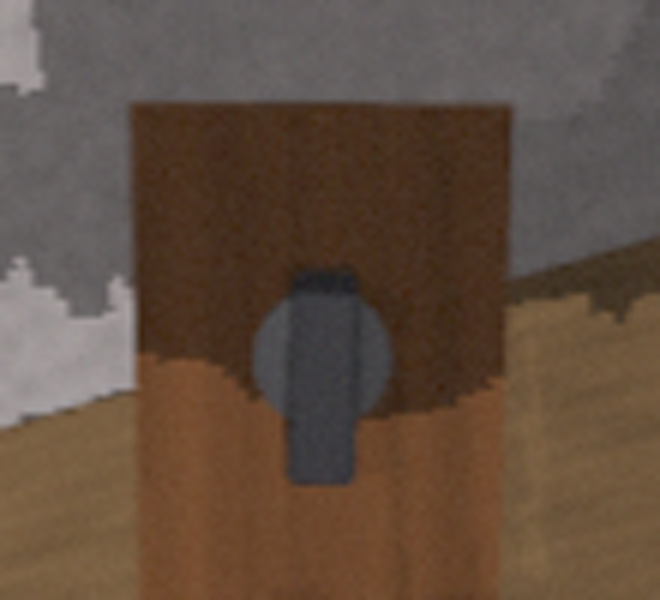

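The crop shows the square key's top face at x 288–356, y 293–485, its collar centred at (322,355), and the stand edges near vertical. I'll work out the world positions.

```bash
python3 - <<'E'
from h import *
d=load('wk')
f=lambda x,y,z: onz(d,262+x/6-.42,127+y/6-.42,z)
print('top',f(322.5,389,.076),'collar',f(322,355,.042))
an=lambda a,b:np.degrees(np.arctan2(*(b-a)[[1,0]]))
print(an(f(325,293,.076),f(321.5,485,.076)), an(f(322.5,103,.036),f(317.5,598,.036)))
print('len',np.linalg.norm(f(325,293,.076)-f(321.5,485,.076)),'w',np.linalg.norm(f(288,389,.076)-f(356,389,.076)),'standend',f(322,103,.036))
# dense: edges of stand by colour
im=np.array(d['pixels']).astype(np.int32)
h=cv2.cvtColor(im.astype(np.uint8),cv2.COLOR_BGR2HSV)
E
```

```text
top [0.44415635 0.15888169 0.076     ] collar [0.44352646 0.15905938 0.042     ]
-8.60697154605594 -8.169185133047245
len 0.027405541211162423 w 0.009687604716516966 standend [0.4052857  0.16417311 0.036     ]
```

```bash
python3 -c "
from h import *
go([.444,.159,.047],171.6)"
```

```text
now [0.4709 0.1541 0.2207] yaw 172.36 t 3.3 F [ 0.5  0.7 -0.2] M [0.043 0.008 0.01 ] gap 1.002 gf 0.0
cmd [0.0275 0.0014 0.1737] [-0.02  0.06  0.76] q [  5.  21. 101.  -0.  58. -77.]
```

Emit:
step_arm(commands=[0.008,0.0004,0.015,0,0,0.2,0.018,0.001,0.035,0,0,0.5,0.0275,0.0014,0.055,0,0,0.76,0.0275,0.0014,0.075,0,0,0.76,0.0275,0.0014,0.095,0,0,0.76,0.0275,0.0014,0.11,0,0,0.76,0.0275,0.0014,0.12,0,0,0.76,0.0275,0.0014,0.125,0,0,0.76,0.0275,0.0014,0.125,0,0,0.76,0.0275,0.0014,0.125,0,0,0.76], jaw=50, grip_force=60)

```text
t: 4.3
tcp_pos: [0.4438, 0.1593, 0.0959]
tool_rot: [0.073, 0.997, 0.0, 0.001]
force: [-0.2, -0.3, 1.4]
finger_gap: 0.499
gripper_force: 0.0
```

```bash
python3 -c "
from h import *
d=snap('wrist'); save(d,'wg'); cv2.imwrite('pics/wg.png',np.array(d['pixels'])[60:460,100:540])
print(proj(d,[.444,.159,.076]))
go([.444,.159,.047],171.6)"
```

```text
[314.72488357 276.41941322]
now [0.4438 0.1594 0.0961] yaw 171.62 t 4.35 F [-0.   0.1 -0.1] M [-0.049 -0.025  0.029] gap 0.499 gf 0.0
cmd [-0.0002 -0.0004  0.0491] [0.02 0.08 0.02] q [  6.  32. 111.  -0.  37. -75.]
```

View pics/wg.png

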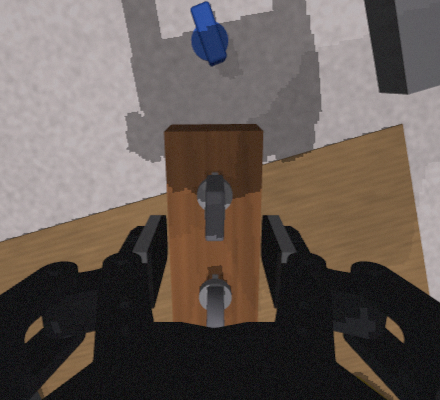

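The crop shows the key between the open fingers, centred at about x=214, with its top face ending at y≈240. The round key is behind it at y≈295. I'll check the top-face extent numerically.

```bash
python3 -c "
from h import *
d=load('wg'); im=cv2.cvtColor(np.array(d['pixels']),cv2.COLOR_BGR2GRAY)
print(im[225:310:1,311:318].mean(1).round().astype(int))
for v in (260,285): print(v,im[v,295:335])
u=np.array([-np.cos(np.radians(8.4)),np.sin(np.radians(8.4)),0])
for s in(-1,1):
  for z in(.076,.042): print(s,z,proj(d,np.array([.444,.159,z])+s*.014*u))
"
```

```text
[62 61 60 61 61 58 55 64 72 68 43 41 43 43 42 42 43 40 43 42 45 42 44 43
 44 45 51 61 65 67 68 69 67 67 67 67 67 68 67 61 59 59 58 59 59 58 61 60
 61 60 59 60 59 60 59 58 59 61 61 59 61 60 61 59 59 58 58 61 59 62 73 89
 90 94 97 90 87 90 89 90 89 89 89 88 88]
260 [ 84  83 103 125 131 104  78  76  70  73  63  56  64  68  65  65  68  64
  65  67  69  68  68  63  64  67  62  57  57  59  67  71  76  72  76  76
  77  79  80  82]
285 [84 83 79 81 86 83 84 85 85 82 66 56 60 59 57 58 58 61 65 59 62 61 59 59
 57 62 57 55 54 76 87 87 86 88 88 91 84 84 82 79]
-1 0.076 [314.71338748 301.0676488 ]
-1 0.042 [314.51239888 276.4213364 ]
1 0.076 [314.73687541 250.70828361]
1 0.042 [314.524833   233.27997624]
```

Emit:
step_arm(commands=[0,0,0.006,0,0,0,0,0,0.014,0,0,0,0,0,0.022,0,0,0,0,0,0.03,0,0,0,0,0,0.038,0,0,0,0,0,0.044,0,0,0,0,0,0.048,0,0,0,0,0,0.049,0,0,0,0,0,0.049,0,0,0,0,0,0.049,0,0,0])

```text
t: 5.35
tcp_pos: [0.4434, 0.1595, 0.0467]
tool_rot: [0.073, 0.997, 0.0, 0.0]
force: [-0.2, -0.2, 0.1]
finger_gap: 0.499
gripper_force: 0.0
```

Emit:
step_arm(commands=[0,0,0,0,0,0,0,0,0,0,0,0,0,0,0,0,0,0,0,0,0,0,0,0,0,0,0,0,0,0,0,0,0,0,0,0,0,0,0,0,0,0,0,0,0,0,0,0,0,0,0,0,0,0,0,0,0,0,0,0], jaw=0, grip_force=60)

```text
t: 6.35
tcp_pos: [0.4434, 0.1595, 0.0468]
tool_rot: [0.073, 0.997, 0.0, 0.0]
force: [-1.5, -0.3, 5.8]
finger_gap: 0.107
gripper_force: 58.7
```

```bash
python3 -c "
from h import *
go([.444,.159,.047],171.6)"
```

```text
now [0.4434 0.1595 0.0468] yaw 171.64 t 6.35 F [-1.5 -0.3  5.8] M [-0.028  0.079 -0.042] gap 0.107 gf 58.7
cmd [-0.0007 -0.0004 -0.0002] [0.01 0.03 0.04] q [  6.  38. 112.   0.  30. -75.]
```

Emit:
step_arm(commands=[0,0,-0.004,0,0,0,0,0,-0.01,0,0,0,0,0,-0.02,0,0,0,0,0,-0.032,0,0,0,0,0,-0.046,0,0,0,0,0,-0.062,0,0,0,0,0,-0.08,0,0,0,0,0,-0.095,0,0,0,0,0,-0.105,0,0,0,0,0,-0.11,0,0,0])

```text
t: 7.35
tcp_pos: [0.4436, 0.1595, 0.1578]
tool_rot: [0.073, 0.997, 0.0, 0.001]
force: [0.2, -0.1, -0.7]
finger_gap: 0.109
gripper_force: 58.4
```

```bash
python3 - <<'E'
from h import *
d=snap('wrist'); save(d,'wh'); im=np.array(d['pixels'])
s=manip.sense(); 
cv2.imwrite('pics/wh.png',cv2.resize(im[200:380,240:400],None,fx=3,fy=3,interpolation=cv2.INTER_CUBIC))
p=np.array(s['tcp_pos']); print(proj(d,p+[0,0,.029]), proj(d,p-[0,0,.031]))
go([.5924,-.096,.17],186.7)
E
```

```text
[316.00717168 326.08510256] [315.1712982  268.60790953]
now [0.4437 0.1596 0.1578] yaw 171.64 t 7.4 F [ 0.4  0.8 -0.8] M [ 0.051 -0.008 -0.002] gap 0.103 gf 58.4
cmd [-0.1843 -0.2312 -0.0119] [  0.02   0.13 -15.06] q [  6.  25. 108.   0.  47. -75.]
```

View pics/wh.png

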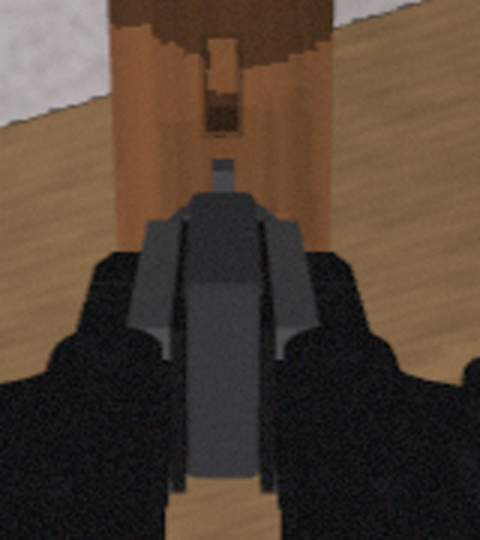

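The crop shows the key clamped between the pads, with its bit tip peeking out ahead of the head at crop (223,158) and the empty slot above it at (223,85). Next, the key's offset in the hand.

```bash
python3 - <<'E'
from h import *
d=load('wh'); s=manip.sense(); T=Ro.from_quat(s['tool_rot']); p=np.array(s['tcp_pos'])
def tool(x,y,z): return proj(d,p+T.apply([x,y,z]))
for nm,h,z,v in(('topfront',.014,-.029,294.3),('topfar',-.014,-.029,358.3),('headbotfront',.014,.005,263.5),('tipfront19',.0095,.031,252.7)):
    xs=np.linspace(-.01,.01,81); e=[tool(x+h,0,z)[1]-v for x in xs]; x=np.interp(0,*(zip(*sorted(zip(e,xs))))); print(nm,x.round(4),'u at y=0',tool(x+h,0,z)[0].round(2))
im=cv2.cvtColor(np.array(d['pixels']),cv2.COLOR_BGR2GRAY)
for v in(254,257,260,300,330,350): print(v,im[v,296:336])
print(im[245:300,312:317].mean(1).round().astype(int))
print('mm/px at tip',(tool(0.01,.005,.031)-tool(.01,-.005,.031))/10)
# slot in stand
print(slot(d,[.444,.159,.036],w=14))
for x in (.445,.444): print(proj(d,[x,.159,.036]))
E
```

```text
topfront -0.001 u at y=0 316.01
topfar -0.0001 u at y=0 315.92
headbotfront -0.0014 u at y=0 315.49
tipfront19 -0.0002 u at y=0 315.21
254 [83 85 84 81 76 79 82 84 86 83 86 83 79 80 66 52 48 47 52 52 52 55 77 79
 83 86 85 83 83 81 82 83 80 78 77 76 82 83 83 84]
257 [85 83 81 81 78 76 79 82 82 86 83 85 80 82 74 75 68 69 65 68 63 64 76 82
 84 81 83 81 89 85 87 86 83 81 79 82 82 84 83 82]
260 [83 82 86 77 80 80 80 84 84 81 85 81 79 80 77 74 71 68 71 69 70 70 81 82
 85 81 84 81 85 87 87 85 81 81 81 81 81 83 84 81]
300 [54 36 13 19 13 20 44 53 56 59 56 58 58 59 55 57 58 55 60 57 56 57 60 58
 59 57 59 60 56 54 38 23 25 21 20 46 57 53 52 51]
330 [17 18 18 23 23 26 40 53 53 53 59 55 58 58 57 59 51 59 53 55 55 56 58 57
 51 59 55 58 56 56 40 21 28 27 23 27 21 19 23 12]
350 [15 22 19 29 25 20 34 46 54 54 52 60 54 54 53 55 54 56 56 55 52 58 51 55
 56 58 55 55 54 49 27 17 20 20 25 19 12 21 27 17]
[59 79 81 82 81 80 83 79 51 50 49 50 67 72 69 70 70 70 67 46 39 40 42 39
 40 42 41 41 41 41 40 42 40 43 41 39 41 41 42 41 41 40 41 40 41 41 42 40
 41 50 52 54 56 56 57]
mm/px at tip [ 1.84493340e+00 -1.20369581e-03]
(np.float32(57.49836), [(array([301.41, 214.36]), array([2.6, 3.2]), array([0.431 , 0.1508, 0.036 ]), np.float64(65.0)), (array([307.52, 217.08]), array([3.8, 9.4]), array([0.4339, 0.1553, 0.036 ]), np.float64(10.1)), (array([321.06, 217.79]), array([5.9, 8.5]), array([0.4361, 0.1659, 0.036 ]), np.float64(6.1)), (array([326.19, 217.13]), array([2.8, 6.8]), array([0.4361, 0.1701, 0.036 ]), np.float64(26.4)), (array([313.41, 236.62]), array([11.8, 13.2]), array([0.4507, 0.1576, 0.036 ]), np.float64(24.8))])
[314.13747191 229.63968033]
[313.95782129 228.45749021]
```

The camera reads about 0.65 mm low in tool y (the gripped key must be centred), and the key sits near x = −0.4 mm in the hand. I'll go to a view pose 45 mm past the lock, with the tip just above plate height.

Emit:
step_arm(commands=[-0.01,-0.01,0,0,0,-1,-0.035,-0.034,0,0,0,-3,-0.068,-0.065,0,0,0,-5,-0.1,-0.096,0,0,0,-7,-0.132,-0.127,0,0,0,-9,-0.164,-0.158,0,0,0,-11,-0.194,-0.186,0.004,0,0,-13,-0.215,-0.206,0.012,0,0,-14.5,-0.225,-0.216,0.02,0,0,-15,-0.2275,-0.219,0.024,0,0,-15.06])

```text
t: 8.4
tcp_pos: [0.636, -0.0912, 0.1306]
tool_rot: [-0.058, 0.998, 0.001, -0.001]
force: [-0.3, 0.0, -0.5]
finger_gap: 0.109
gripper_force: 58.4
```

Emit:
step_arm(commands=[0,0,0,0,0,0,0,0,0,0,0,0,0,0,0,0,0,0,0,0,0,0,0,0,0,0,0,0,0,0,0,0,0,0,0,0,0,0,0,0,0,0,0,0,0,0,0,0,0,0,0,0,0,0,0,0,0,0,0,0])

```text
t: 9.4
tcp_pos: [0.6364, -0.0904, 0.1324]
tool_rot: [-0.058, 0.998, 0.0, -0.0]
force: [-0.0, -0.4, -1.1]
finger_gap: 0.108
gripper_force: 58.4
```

```bash
python3 - <<'E'
from h import *
d=snap('wrist'); save(d,'wv'); im=np.array(d['pixels'])
print(proj(d,[.5925,-.0954,.088]))
cv2.imwrite('pics/wv.png',cv2.resize(im[120:270,240:390],None,fx=4,fy=4,interpolation=cv2.INTER_CUBIC))
go([.5925,-.0954,.135],186.7)
E
```

```text
[315.08530745 185.13802874]
now [ 0.6364 -0.0904  0.1324] yaw -173.31 t 9.45 F [ 0.  -0.1 -0.5] M [ 0.02  -0.002 -0.006] gap 0.107 gf 58.4
cmd [ 0.0442  0.0001 -0.0026] [ 0.   -0.   -0.01] q [ -18.   38.   84.    0.   57. -115.]
```

View pics/wv.png

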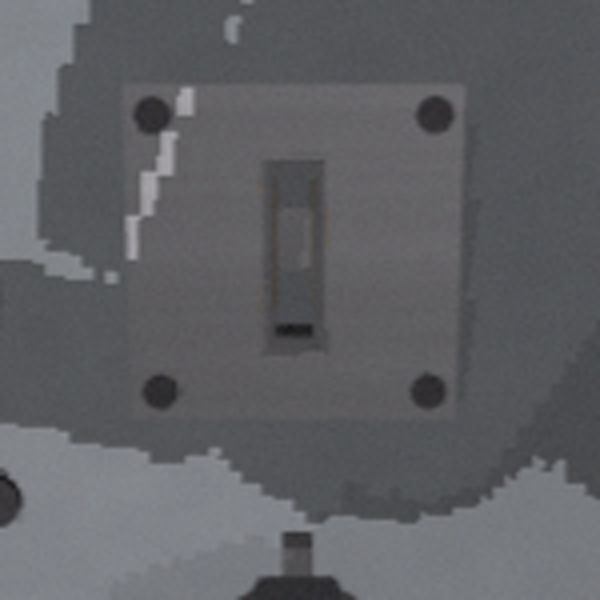

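The view shows the plate squarely aligned, with its screws at crop (152,115), (435,114), (428,391), (160,391), the slot centre at about (294.5,256), and the bit tip at (297,532). I'll compute the relative offset in tool axes.

```bash
python3 - <<'E'
from h import *
d=load('wv'); s=manip.sense(); T=Ro.from_quat(s['tool_rot']); p=np.array(s['tcp_pos'])
f=lambda x,y,z:T.inv().apply(onz(d,240+x/4-.375,120+y/4-.375,z)-p)*1000
S=[f(x,y,.088) for x,y in((152,115),(435,114),(428,391),(160,391))]
print('screws',np.round(S,2).tolist(),np.mean(S,0).round(2))
print('slot ends',f(294.5,160,.088).round(2),f(295.5,353,.088).round(2))
zt=p[2]-.031
print('tip front',f(297,532,zt).round(2))
im=cv2.cvtColor(np.array(d['pixels']),cv2.COLOR_BGR2GRAY)
for v in (254,255,256,260): print(v,im[v,306:324])
print(im[246:266,313:316].mean(1).round())
for v in(175,190,200): print(v,im[v,298:330])
E
```

```text
screws [[63.93, -20.09, 44.43], [64.05, 18.03, 44.43], [25.91, 18.05, 44.43], [25.93, -20.04, 44.43]] [44.95 -1.01 44.43]
slot ends [58.   -0.9  44.43] [31.4  -0.78 44.43]
tip front [ 9.29 -0.59 31.  ]
254 [128 129 132 132  97  63  61  55  54  61  57  64 109 123 126 124 124 120]
255 [126 129 130 134 100  64  58  60  59  54  57  57 106 125 124 125 120 121]
256 [128 128 130 132 102  65  60  60  60  60  60  58 110 122 122 124 125 122]
260 [123 122 123 121 103  84  80  82  79  83  78  79 110 122 122 124 120 123]
[ 92.  99. 134. 131. 132. 132. 123.  57.  57.  58.  60.  77.  80.  80.
  81.  79.  79.  78.  54.  46.]
175 [ 97  98  95  96  99  95  95  96  81  77  71  79  87  88  88  88  88  88
  98  92  77  75  79  90  98  97 100 100 100  99  97  98]
190 [94 99 94 94 96 96 96 91 85 78 67 74 76 79 76 76 77 78 79 74 75 74 80 92
 97 94 96 96 96 97 95 98]
200 [93 93 91 93 93 93 90 89 84 79 70 71 73 71 74 71 75 72 72 74 75 74 80 87
 94 94 98 95 94 96 98 96]
```

Emit:
step_arm(commands=[0.004,0,0,0,0,0,0.012,-0.0001,0,0,0,0,0.021,-0.0002,0,0,0,0,0.03,-0.0003,0,0,0,0,0.038,-0.0003,0,0,0,0,0.043,-0.0004,0,0,0,0,0.045,-0.0004,0,0,0,0,0.045,-0.0004,0.002,0,0,0,0.045,-0.0004,0.005,0,0,0,0.045,-0.0004,0.008,0,0,0])

```text
t: 10.45
tcp_pos: [0.5921, -0.0959, 0.1242]
tool_rot: [-0.058, 0.998, -0.0, 0.0]
force: [0.2, -0.4, -0.3]
finger_gap: 0.106
gripper_force: 58.4
```

```bash
python3 -c "
from h import *
s=load('wv'); 
go([.6364-.045*.9932-.0004*.1165,-.0904-.045*.1165-.0004*.9932*1,.1324-.0194],186.7)"
```

```text
now [ 0.5921 -0.0959  0.1242] yaw -173.3 t 10.45 F [ 0.2 -0.4 -0.3] M [-0.015 -0.018  0.017] gap 0.106 gf 58.4
cmd [ 0.0005 -0.      0.0112] [-0.01  0.02  0.  ] q [ -20.   36.   91.    0.   53. -117.]
```

Emit:
step_arm(commands=[0,0,0.001,0,0,0,0,0,0.002,0,0,0,0,0,0.003,0,0,0,0,0,0.004,0,0,0,0,0,0.005,0,0,0,0,0,0.006,0,0,0,0,0,0.007,0,0,0,0,0,0.008,0,0,0,0,0,0.009,0,0,0,0,0,0.01,0,0,0])

```text
t: 11.45
tcp_pos: [0.5918, -0.096, 0.1144]
tool_rot: [-0.058, 0.998, -0.0, 0.0]
force: [0.2, -0.1, -0.5]
finger_gap: 0.105
gripper_force: 58.4
```

```bash
python3 -c "
from h import *
go([.5917,-.096,.0988],186.7)"
```

```text
now [ 0.5918 -0.096   0.1144] yaw -173.3 t 11.45 F [ 0.2 -0.1 -0.5] M [-0.029 -0.005  0.043] gap 0.105 gf 58.4
cmd [ 0.0001 -0.      0.0156] [-0.  0. -0.] q [ -20.   37.   92.   -0.   52. -117.]
```

The tip is in the slot with no force.

Emit:
step_arm(commands=[0,0,0.001,0,0,0,0,0,0.002,0,0,0,0,0,0.0035,0,0,0,0,0,0.005,0,0,0,0,0,0.0065,0,0,0,0,0,0.008,0,0,0,0,0,0.0095,0,0,0,0,0,0.011,0,0,0,0,0,0.0125,0,0,0,0,0,0.0135,0,0,0])

```text
t: 12.45
tcp_pos: [0.5917, -0.0959, 0.1008]
tool_rot: [-0.058, 0.998, 0.0, -0.0]
force: [0.3, 0.7, 0.2]
finger_gap: 0.107
gripper_force: 58.4
```

Emit:
step_arm(commands=[0,0,0.0003,0,0,0,0,0,0.0006,0,0,0,0,0,0.0009,0,0,0,0,0,0.0012,0,0,0,0,0,0.0014,0,0,0,0,0,0.0016,0,0,0,0,0,0.0018,0,0,0,0,0,0.002,0,0,0,0,0,0.002,0,0,0,0,0,0.002,0,0,0])

```text
t: 13.45
tcp_pos: [0.5918, -0.0959, 0.099]
tool_rot: [-0.058, 0.998, 0.0, -0.0]
force: [-0.5, -0.6, -0.2]
finger_gap: 0.104
gripper_force: 58.4
```

```bash
python3 -c "
from h import *
go([.5917,-.096,.0988],186.7)"
```

```text
now [ 0.5918 -0.0959  0.099 ] yaw -173.3 t 13.45 F [-0.5 -0.6 -0.2] M [-0.05  -0.033  0.024] gap 0.104 gf 58.4
cmd [ 0.0001 -0.0001  0.0002] [ 0. -0. -0.] q [ -20.   38.   92.    0.   50. -117.]
```

Not touching yet, so I'll feel for the collar seat.

Emit:
step_arm(commands=[0,0,0.0001,0,0,0,0,0,0.0002,0,0,0,0,0,0.0003,0,0,0,0,0,0.0004,0,0,0,0,0,0.0005,0,0,0,0,0,0.0006,0,0,0,0,0,0.0007,0,0,0,0,0,0.0008,0,0,0,0,0,0.0008,0,0,0,0,0,0.0008,0,0,0])

```text
t: 14.45
tcp_pos: [0.5918, -0.096, 0.0989]
tool_rot: [-0.058, 0.998, -0.0, 0.0]
force: [-1.4, 0.2, 5.3]
finger_gap: 0.103
gripper_force: 59.3
```

```bash
python3 -c "
from h import *
go([.5917,-.096,.0988],186.7)"
```

```text
now [ 0.5918 -0.096   0.0989] yaw -173.3 t 14.45 F [-1.4  0.2  5.3] M [0.081 0.269 0.027] gap 0.103 gf 59.3
cmd [ 0.0001 -0.      0.0001] [-0.01  0.02  0.  ] q [ -20.   38.   92.   -0.   50. -117.]
```

Seated: 5.3 N on the collar. I'll ease off 0.4 mm and turn clockwise 22°, which is short of any contact.

Emit:
step_arm(commands=[0,0,-0.0002,0,0,0,0,0,-0.0004,0,0,1,0,0,-0.0004,0,0,4,0,0,-0.0004,0,0,7,0,0,-0.0004,0,0,10,0,0,-0.0004,0,0,13,0,0,-0.0004,0,0,16,0,0,-0.0004,0,0,19,0,0,-0.0004,0,0,21,0,0,-0.0004,0,0,22])

```text
t: 15.45
tcp_pos: [0.5922, -0.096, 0.0989]
tool_rot: [0.134, 0.991, -0.0, 0.0]
force: [-0.6, -0.7, 5.7]
finger_gap: 0.106
gripper_force: 59.2
```

```bash
cat >> h.py <<'E'
def mon():
    s=manip.sense(); R=Ro.from_quat(s['tool_rot']).as_matrix()
    print('t',round(s['t'],2),'p',(np.array(s['tcp_pos'])*1000).round(2),'turned',((186.7-np.degrees(np.arctan2(R[1,0],R[0,0]))+180)%360-180).round(2),'F',np.round(s['force'],1),'M',np.round(s['ft_torque'],3),'tau6',round(s['tau'][5],4),'gf',round(s['gripper_force'],1))
E
python3 -c "
from h import *
mon()"
```

```text
t 15.45 p [592.2  -95.98  98.89] turned 22.08 F [-0.6 -0.7  5.7] M [0.095 0.104 0.072] tau6 0.0071 gf 59.2
```

Emit:
step_arm(commands=[0,0,-0.0003,0,0,1,0,0,-0.0003,0,0,2,0,0,-0.0003,0,0,3,0,0,-0.0003,0,0,4,0,0,-0.0003,0,0,5,0,0,-0.0003,0,0,6,0,0,-0.0003,0,0,6,0,0,-0.0003,0,0,6,0,0,-0.0003,0,0,6,0,0,-0.0003,0,0,6])

```text
t: 16.45
tcp_pos: [0.5921, -0.096, 0.0989]
tool_rot: [0.185, 0.983, 0.0, 0.0]
force: [2.0, 0.7, 1.9]
finger_gap: 0.104
gripper_force: 58.8
```

```bash
python3 -c "
from h import *
mon()
for i in range(3): manip.snapshot('top'); mon()"
```

```text
t 16.45 p [592.07 -95.98  98.89] turned 28.01 F [2.  0.7 1.9] M [ 0.149 -0.338  0.047] tau6 0.0209 gf 58.8
t 16.5 p [592.06 -96.01  98.9 ] turned 28.01 F [1.9 1.2 1.5] M [ 0.159 -0.385  0.036] tau6 0.022 gf 58.7
t 16.55 p [592.05 -95.98  98.9 ] turned 28.01 F [1.4 1.  1.5] M [ 0.104 -0.373  0.013] tau6 0.023 gf 58.7
t 16.6 p [592.04 -95.97  98.91] turned 28.01 F [2.2 1.1 1.7] M [ 0.19  -0.444  0.041] tau6 0.0241 gf 58.7
```

Emit:
step_arm(commands=[0,0,0,0,0,1,0,0,0,0,0,2,0,0,0,0,0,3,0,0,0,0,0,4,0,0,0,0,0,5,0,0,0,0,0,6,0,0,0,0,0,6,0,0,0,0,0,6,0,0,0,0,0,6,0,0,0,0,0,6])

```text
t: 17.6
tcp_pos: [0.5919, -0.096, 0.0989]
tool_rot: [0.236, 0.972, 0.0, 0.0]
force: [4.0, 0.4, 1.8]
finger_gap: 0.111
gripper_force: 58.6
```

```bash
python3 -c "
from h import *
mon()
for i in range(2): manip.snapshot('top'); mon()"
```

```text
t 17.6 p [591.95 -95.97  98.92] turned 34.01 F [4.  0.4 1.8] M [ 0.174 -0.616  0.025] tau6 0.031 gf 58.6
t 17.65 p [591.93 -95.96  98.92] turned 34.01 F [3.1 1.2 0.2] M [ 0.201 -0.696  0.041] tau6 0.031 gf 58.6
t 17.7 p [591.91 -95.94  98.9 ] turned 34.01 F [4.7 0.9 0.5] M [ 0.191 -0.655 -0.007] tau6 0.0313 gf 58.6
```

Plug friction shows cleanly as tau6 ≈ 0.031. I'll shift the target a little in +x to relieve the side force, then go on.

Emit:
step_arm(commands=[-0.0003,0.0002,0,0,0,1,-0.0003,0.0002,0,0,0,2,-0.0003,0.0002,0,0,0,3,-0.0003,0.0002,0,0,0,4,-0.0003,0.0002,0,0,0,5,-0.0003,0.0002,0,0,0,6,-0.0003,0.0002,0,0,0,6,-0.0003,0.0002,0,0,0,6,-0.0003,0.0002,0,0,0,6,-0.0003,0.0002,0,0,0,6])

```text
t: 18.7
tcp_pos: [0.592, -0.0959, 0.0989]
tool_rot: [0.287, 0.958, -0.0, -0.0]
force: [1.9, -0.0, 2.5]
finger_gap: 0.107
gripper_force: 58.7
```

```bash
python3 -c "
from h import *
mon()
for i in range(2): manip.snapshot('top'); mon()"
```

```text
t 18.7 p [591.99 -95.92  98.89] turned 40.01 F [ 1.9 -0.   2.5] M [ 0.1   -0.372  0.005] tau6 0.0194 gf 58.7
t 18.75 p [592.02 -95.92  98.9 ] turned 40.01 F [3.3 0.9 3.1] M [ 0.139 -0.393  0.006] tau6 0.0192 gf 58.7
t 18.8 p [592.04 -95.88  98.91] turned 40.0 F [2.3 1.3 2.8] M [ 0.157 -0.335 -0.002] tau6 0.019 gf 58.7
```

Emit:
step_arm(commands=[-0.0002,0.0002,0,0,0,1,-0.0002,0.0002,0,0,0,2,-0.0002,0.0002,0,0,0,3,-0.0002,0.0002,0,0,0,4,-0.0002,0.0002,0,0,0,5,-0.0002,0.0002,0,0,0,6,-0.0002,0.0002,0,0,0,6,-0.0002,0.0002,0,0,0,6,-0.0002,0.0002,0,0,0,6,-0.0002,0.0002,0,0,0,6])

```text
t: 19.8
tcp_pos: [0.5922, -0.0958, 0.0989]
tool_rot: [0.336, 0.942, -0.0, -0.0]
force: [-0.6, 0.9, 4.9]
finger_gap: 0.103
gripper_force: 59.1
```

```bash
python3 -c "
from h import *
mon()
for i in range(1): manip.snapshot('top'); mon()"
```

```text
t 19.8 p [592.16 -95.82  98.89] turned 46.0 F [-0.6  0.9  4.9] M [ 0.074  0.041 -0.032] tau6 0.0126 gf 59.1
t 19.85 p [592.16 -95.82  98.9 ] turned 46.0 F [-0.4 -0.1  4.5] M [0.032 0.022 0.008] tau6 0.0124 gf 59.2
```

Emit:
step_arm(commands=[0,0,-0.0001,0,0,1,0,0,-0.0001,0,0,2,0,0,-0.0001,0,0,3,0,0,-0.0001,0,0,4,0,0,-0.0001,0,0,5,0,0,-0.0001,0,0,6,0,0,-0.0001,0,0,6,0,0,-0.0001,0,0,6,0,0,-0.0001,0,0,6,0,0,-0.0001,0,0,6])

```text
t: 20.85
tcp_pos: [0.5923, -0.0958, 0.0989]
tool_rot: [0.385, 0.923, 0.0, -0.0]
force: [-0.5, 0.4, 3.3]
finger_gap: 0.103
gripper_force: 59.0
```

```bash
python3 -c "
from h import *
mon()
for i in range(1): manip.snapshot('top'); mon()"
```

```text
t 20.85 p [592.27 -95.8   98.92] turned 52.01 F [-0.5  0.4  3.3] M [0.104 0.199 0.04 ] tau6 0.0162 gf 59.0
t 20.9 p [592.23 -95.75  98.89] turned 52.01 F [-1.4  1.2  3.7] M [0.097 0.117 0.069] tau6 0.0162 gf 59.0
```

Emit:
step_arm(commands=[0,0,0,0,0,1,0,0,0,0,0,2,0,0,0,0,0,3,0,0,0,0,0,4,0,0,0,0,0,5,0,0,0,0,0,6,0,0,0,0,0,6,0,0,0,0,0,6,0,0,0,0,0,6,0,0,0,0,0,6])

```text
t: 21.9
tcp_pos: [0.5923, -0.0957, 0.0989]
tool_rot: [0.433, 0.901, 0.0, -0.0]
force: [-1.8, 1.3, 1.7]
finger_gap: 0.107
gripper_force: 58.9
```

```bash
python3 -c "
from h import *
mon()
for i in range(1): manip.snapshot('top'); mon()"
```

```text
t 21.9 p [592.34 -95.74  98.93] turned 58.01 F [-1.8  1.3  1.7] M [0.218 0.182 0.046] tau6 0.0236 gf 58.9
t 21.95 p [592.31 -95.75  98.92] turned 58.01 F [-0.6  1.1  2.1] M [0.305 0.08  0.014] tau6 0.0238 gf 58.9
```

Emit:
step_arm(commands=[0,0,0,0,0,1,0,0,0,0,0,2,0,0,0,0,0,3,0,0,0,0,0,4,0,0,0,0,0,5,0,0,0,0,0,6,0,0,0,0,0,6,0,0,0,0,0,6,0,0,0,0,0,6,0,0,0,0,0,6])

```text
t: 22.95
tcp_pos: [0.5924, -0.0957, 0.0989]
tool_rot: [0.48, 0.878, 0.0, -0.0]
force: [0.9, 2.6, 0.8]
finger_gap: 0.105
gripper_force: 58.6
```

```bash
python3 -c "
from h import *
mon()
for i in range(1): manip.snapshot('top'); mon()"
```

```text
t 22.95 p [592.41 -95.75  98.92] turned 64.01 F [0.9 2.6 0.8] M [ 0.5    0.041 -0.054] tau6 0.0298 gf 58.6
t 23.0 p [592.43 -95.75  98.91] turned 64.01 F [-0.7  3.5  0.4] M [ 0.496 -0.011  0.063] tau6 0.0304 gf 58.6
```

Emit:
step_arm(commands=[0.0002,0.0001,0,0,0,1,0.0002,0.0001,0,0,0,2,0.0002,0.0001,0,0,0,3,0.0002,0.0001,0,0,0,4,0.0002,0.0001,0,0,0,5,0.0002,0.0001,0,0,0,6,0.0002,0.0001,0,0,0,6,0.0002,0.0001,0,0,0,6,0.0002,0.0001,0,0,0,6,0.0002,0.0001,0,0,0,6])

```text
t: 24.0
tcp_pos: [0.5923, -0.0957, 0.0989]
tool_rot: [0.525, 0.851, -0.0, -0.0]
force: [-0.6, 2.2, -1.7]
finger_gap: 0.106
gripper_force: 58.4
```

```bash
python3 -c "
from h import *
mon()
for i in range(1): manip.snapshot('top'); mon()"
```

```text
t 24.0 p [592.31 -95.69  98.92] turned 70.0 F [-0.6  2.2 -1.7] M [0.222 0.097 0.013] tau6 0.0334 gf 58.4
t 24.05 p [592.34 -95.69  98.93] turned 70.0 F [-0.1  2.4 -1. ] M [0.203 0.072 0.051] tau6 0.0338 gf 58.4
```

Emit:
step_arm(commands=[0,0,0,0,0,1,0,0,0,0,0,2,0,0,0,0,0,3,0,0,0,0,0,4,0,0,0,0,0,5,0,0,0,0,0,5,0,0,0,0,0,5,0,0,0,0,0,5,0,0,0,0,0,5,0,0,0,0,0,5])

```text
t: 25.05
tcp_pos: [0.5925, -0.0956, 0.099]
tool_rot: [0.561, 0.828, 0.0, 0.0]
force: [0.3, 1.7, -2.4]
finger_gap: 0.103
gripper_force: 58.3
```

```bash
python3 -c "
from h import *
mon()
for i in range(2): manip.snapshot('top'); mon()"
```

```text
t 25.05 p [592.52 -95.61  98.97] turned 75.01 F [ 0.3  1.7 -2.4] M [ 0.267 -0.12   0.076] tau6 0.0679 gf 58.3
t 25.1 p [592.53 -95.6   98.96] turned 75.01 F [ 1.   1.7 -2.4] M [ 0.285 -0.096  0.068] tau6 0.068 gf 58.3
t 25.15 p [592.52 -95.63  98.98] turned 75.01 F [ 1.3  2.  -2.3] M [ 0.282 -0.145  0.115] tau6 0.0681 gf 58.3
```

Contact felt: the torque stepped up between 70° and 75°. I'll press 2.5° further, still inside the 7° yield, and hold.

Emit:
step_arm(commands=[0,0,0.0002,0,0,1,0,0,0.0002,0,0,2,0,0,0.0002,0,0,2.5,0,0,0.0002,0,0,2.5,0,0,0.0002,0,0,2.5,0,0,0.0002,0,0,2.5,0,0,0.0002,0,0,2.5,0,0,0.0002,0,0,2.5,0,0,0.0002,0,0,2.5,0,0,0.0002,0,0,2.5])

```text
t: 26.15
tcp_pos: [0.5927, -0.0956, 0.0989]
tool_rot: [0.579, 0.815, 0.0, 0.0]
force: [1.3, 3.3, 0.5]
finger_gap: 0.104
gripper_force: 58.6
```

```bash
python3 -c "
from h import *
mon()
for i in range(3): manip.snapshot('top'); mon()"
```

```text
t 26.15 p [592.68 -95.63  98.93] turned 77.51 F [1.3 3.3 0.5] M [ 0.439 -0.381  0.069] tau6 0.0959 gf 58.6
t 26.2 p [592.67 -95.63  98.94] turned 77.51 F [ 1.8  2.2 -0.9] M [ 0.526 -0.419  0.092] tau6 0.096 gf 58.6
t 26.25 p [592.7  -95.63  98.93] turned 77.51 F [ 1.7  3.5 -0.2] M [ 0.481 -0.386  0.063] tau6 0.0962 gf 58.6
t 26.3 p [592.65 -95.63  98.93] turned 77.51 F [2.8 1.9 0.3] M [ 0.467 -0.426  0.058] tau6 0.0964 gf 58.7
```

Torque is about 0.096 (0.066 on the contact). I'll press 2° more to be firm and hold for a second.

Emit:
step_arm(commands=[0,0,0,0,0,1,0,0,0,0,0,2,0,0,0,0,0,2,0,0,0,0,0,2,0,0,0,0,0,2,0,0,0,0,0,2,0,0,0,0,0,2,0,0,0,0,0,2,0,0,0,0,0,2,0,0,0,0,0,2])

```text
t: 27.3
tcp_pos: [0.5927, -0.0957, 0.0989]
tool_rot: [0.593, 0.805, 0.0, 0.0]
force: [3.5, 3.5, -0.5]
finger_gap: 0.106
gripper_force: 58.8
```

```bash
python3 -c "
from h import *
mon()
for i in range(6): manip.snapshot('top'); mon()"
```

```text
t 27.3 p [592.67 -95.65  98.92] turned 79.51 F [ 3.5  3.5 -0.5] M [ 0.628 -0.704  0.12 ] tau6 0.1068 gf 58.8
t 27.35 p [592.69 -95.65  98.93] turned 79.51 F [2.6 3.9 1. ] M [ 0.623 -0.769  0.09 ] tau6 0.1072 gf 58.8
t 27.4 p [592.7  -95.65  98.92] turned 79.51 F [3.9 4.  1.8] M [ 0.59  -0.709  0.162] tau6 0.1073 gf 58.8
t 27.45 p [592.71 -95.67  98.95] turned 79.51 F [4.3 5.1 0.5] M [ 0.617 -0.72   0.101] tau6 0.1073 gf 58.8
t 27.5 p [592.71 -95.67  98.94] turned 79.51 F [4.  3.1 1.6] M [ 0.632 -0.713  0.173] tau6 0.1073 gf 58.8
t 27.55 p [592.71 -95.66  98.94] turned 79.51 F [3.7 4.1 0.3] M [ 0.587 -0.687  0.116] tau6 0.1074 gf 58.8
t 27.6 p [592.72 -95.67  98.93] turned 79.51 F [4.4 4.  1.4] M [ 0.671 -0.7    0.122] tau6 0.1073 gf 58.8
```

Pressed firmly for over a second (about 0.12 N m). Now back to the insertion angle and the insertion position.

Emit:
step_arm(commands=[0,-0.0001,0,0,0,-4,0,-0.0001,0,0,0,-12,0,-0.0002,0,0,0,-20,0,-0.0003,0,0,0,-28,0,-0.0003,0,0,0,-36,0,-0.0004,0,0,0,-44,-0.0001,-0.0005,0,0,0,-52,-0.0001,-0.0006,0,0,0,-60,-0.0001,-0.0006,0,0,0,-68,-0.0001,-0.0007,0,0,0,-75])

```text
t: 28.6
tcp_pos: [0.5915, -0.0962, 0.0989]
tool_rot: [-0.022, 1.0, -0.0, -0.0]
force: [2.3, 1.9, 2.5]
finger_gap: 0.108
gripper_force: 59.0
```

Emit:
step_arm(commands=[0,0,0,0,0,-2,0,0,0,0,0,-4,0,0,0,0,0,-4.5,0,0,0,0,0,-4.5,0,0,0,0,0,-4.5,0,0,0,0,0,-4.5,0,0,0,0,0,-4.5,0,0,0,0,0,-4.5,0,0,0,0,0,-4.5,0,0,0,0,0,-4.5])

```text
t: 29.6
tcp_pos: [0.5914, -0.0962, 0.0989]
tool_rot: [-0.058, 0.998, -0.0, -0.0]
force: [-1.2, 0.7, 5.1]
finger_gap: 0.104
gripper_force: 59.5
```

```bash
python3 -c "
from h import *
mon();go([.5918,-.096,.0989],186.7)"
```

```text
t 29.6 p [591.38 -96.18  98.89] turned -0.01 F [-1.2  0.7  5.1] M [-0.061  0.174 -0.036] tau6 -0.0343 gf 59.5
now [ 0.5914 -0.0962  0.0989] yaw -173.29 t 29.6 F [-1.2  0.7  5.1] M [-0.061  0.174 -0.036] gap 0.104 gf 59.5
cmd [-0.0004  0.0001 -0.    ] [-0.02 -0.05  0.01] q [ -20.   38.   92.   -0.   50. -117.]
```

Emit:
step_arm(commands=[-0.0002,0.0001,-0.0005,0,0,0,-0.0004,0.0001,-0.001,0,0,0,-0.0004,0.0001,-0.0015,0,0,0,-0.0004,0.0001,-0.002,0,0,0,-0.0004,0.0001,-0.0027,0,0,0,-0.0004,0.0001,-0.0034,0,0,0,-0.0004,0.0001,-0.0042,0,0,0,-0.0004,0.0001,-0.005,0,0,0,-0.0004,0.0001,-0.006,0,0,0,-0.0004,0.0001,-0.007,0,0,0])

```text
t: 30.6
tcp_pos: [0.5921, -0.0959, 0.1059]
tool_rot: [-0.058, 0.998, -0.0, -0.0]
force: [-0.4, -2.8, -2.2]
finger_gap: 0.103
gripper_force: 58.6
```

```bash
python3 -c "
from h import *
mon()"
```

```text
t 30.6 p [592.11 -95.86 105.85] turned -0.0 F [-0.4 -2.8 -2.2] M [-0.557  0.021 -0.027] tau6 -0.0285 gf 58.6
```

Emit:
step_arm(commands=[0,-0.0002,-0.001,0,0,0,0,-0.0002,-0.002,0,0,0,0,-0.0002,-0.0035,0,0,0,0,-0.0002,-0.005,0,0,0,0,-0.0002,-0.007,0,0,0,0,-0.0002,-0.0095,0,0,0,0,-0.0002,-0.0125,0,0,0,0,-0.0002,-0.017,0,0,0,0,-0.0002,-0.023,0,0,0,0,-0.0002,-0.03,0,0,0])

```text
t: 31.6
tcp_pos: [0.5924, -0.0959, 0.1365]
tool_rot: [-0.058, 0.998, -0.0, 0.0]
force: [-0.7, 0.2, -0.5]
finger_gap: 0.107
gripper_force: 59.0
```

```bash
python3 -c "
from h import *
mon();go([.4434,.1595,.158],171.64)"
```

```text
t 31.6 p [592.37 -95.94 136.46] turned 0.0 F [-0.7  0.2 -0.5] M [ 0.015 -0.002  0.003] tau6 -0.0 gf 59.0
now [ 0.5924 -0.0959  0.1365] yaw -173.3 t 31.6 F [-0.7  0.2 -0.5] M [ 0.015 -0.002  0.003] gap 0.107 gf 59.0
cmd [ 0.1182  0.2711 -0.0216] [-0.    0.03 15.06] q [ -20.   35.   91.    0.   54. -117.]
```

The key is out cleanly. Back over its slot.

Emit:
step_arm(commands=[0.003,0.007,-0.006,0,0,0.5,0.012,0.027,-0.014,0,0,2,0.028,0.064,-0.021,0,0,4,0.044,0.101,-0.0216,0,0,6,0.06,0.138,-0.0216,0,0,8,0.076,0.175,-0.0216,0,0,10,0.092,0.212,-0.0216,0,0,12,0.106,0.244,-0.0216,0,0,14,0.115,0.264,-0.0216,0,0,15,0.1182,0.2711,-0.0216,0,0,15.06])

```text
t: 32.6
tcp_pos: [0.4411, 0.1613, 0.1579]
tool_rot: [0.072, 0.997, 0.0, -0.0]
force: [0.1, -0.4, -0.8]
finger_gap: 0.106
gripper_force: 59.0
```

Emit:
step_arm(commands=[0,0,0,0,0,0,0,0,0,0,0,0,0,0,0,0,0,0,0,0,0,0,0,0,0,0,0,0,0,0,0,0,0,0,0,0,0,0,0,0,0,0,0,0,0,0,0,0,0,0,0,0,0,0,0,0,0,0,0,0])

```text
t: 33.6
tcp_pos: [0.4431, 0.1595, 0.1574]
tool_rot: [0.073, 0.997, -0.0, -0.0]
force: [-0.4, -0.2, -0.2]
finger_gap: 0.105
gripper_force: 59.0
```

```bash
python3 - <<'E'
from h import *
d=snap('wrist'); save(d,'wr'); g=cv2.cvtColor(np.array(d['pixels']),cv2.COLOR_BGR2GRAY)
g0=cv2.cvtColor(np.array(load('wh')['pixels']),cv2.COLOR_BGR2GRAY)
for im in(g0,g):
    print(im[245:300,312:317].mean(1).round().astype(int)); print(im[254,304:324]); print(im[350:366,312:317].mean(1).round().astype(int)); print(im[230,304:324])
go([.4434,.1595,.0468],171.64)
E
```

```text
[59 79 81 82 81 80 83 79 51 50 49 50 67 72 69 70 70 70 67 46 39 40 42 39
 40 42 41 41 41 41 40 42 40 43 41 39 41 41 42 41 41 40 41 40 41 41 42 40
 41 50 52 54 56 56 57]
[86 83 86 83 79 80 66 52 48 47 52 52 52 55 77 79 83 86 85 83]
[ 55  54  58  55  56  55  55  56  56  81 104 107 108 106 103 105]
[90 92 84 73 50 52 57 55 78 86 85 82 82 83 77 71 72 84 90 91]
[61 56 81 81 83 81 83 78 50 50 50 52 65 74 73 70 70 70 66 46 40 41 41 41
 41 41 41 41 42 42 39 41 41 41 43 41 42 42 40 41 40 41 41 41 43 40 40 42
 43 48 54 54 54 58 55]
[82 81 86 80 76 76 67 48 49 47 51 51 50 57 75 83 83 84 83 85]
[ 57  55  56  55  57  56  53  56  58  82 106 106 107 107 106 102]
[89 89 84 72 57 72 83 69 77 87 87 89 87 88 80 71 68 81 89 92]
now [0.4432 0.1595 0.1574] yaw 171.64 t 33.65 F [ 0.1 -0.2  0.6] M [-0.01  -0.007 -0.024] gap 0.106 gf 59.0
cmd [-0.0002  0.      0.1106] [ 0.  0. -0.] q [  6.  25. 108.  -0.  47. -75.]
```

The key hasn't shifted in the grip, so I'll lower it back by the way it came out.

Emit:
step_arm(commands=[-0.0002,0,0.008,0,0,0,-0.0002,0,0.02,0,0,0,-0.0002,0,0.034,0,0,0,-0.0002,0,0.048,0,0,0,-0.0002,0,0.06,0,0,0,-0.0002,0,0.07,0,0,0,-0.0002,0,0.078,0,0,0,-0.0002,0,0.084,0,0,0,-0.0002,0,0.089,0,0,0,-0.0002,0,0.093,0,0,0])

```text
t: 34.65
tcp_pos: [0.4435, 0.1594, 0.0641]
tool_rot: [0.073, 0.997, 0.0, 0.0]
force: [0.2, 0.3, 0.4]
finger_gap: 0.106
gripper_force: 59.0
```

```bash
python3 -c "
from h import *
go([.4434,.1595,.0468],171.64)"
```

```text
now [0.4435 0.1594 0.0641] yaw 171.63 t 34.65 F [0.2 0.3 0.4] M [-0.015 -0.01  -0.009] gap 0.106 gf 59.0
cmd [0.0001 0.     0.0173] [ 0.    0.01 -0.01] q [  6.  36. 112.   0.  33. -75.]
```

Emit:
step_arm(commands=[0,0,0.002,0,0,0,0,0,0.004,0,0,0,0,0,0.006,0,0,0,0,0,0.008,0,0,0,0,0,0.01,0,0,0,0,0,0.012,0,0,0,0,0,0.014,0,0,0,0,0,0.0155,0,0,0,0,0,0.0168,0,0,0,0,0,0.0172,0,0,0])

```text
t: 35.65
tcp_pos: [0.4433, 0.1594, 0.047]
tool_rot: [0.073, 0.997, -0.0, -0.0]
force: [0.2, 0.5, -0.4]
finger_gap: 0.105
gripper_force: 59.0
```

```bash
python3 -c "
from h import *
go([.4434,.1595,.0468],171.64)"
```

```text
now [0.4433 0.1594 0.047 ] yaw 171.63 t 35.65 F [ 0.2  0.5 -0.4] M [0.085 0.006 0.05 ] gap 0.105 gf 59.0
cmd [-0.0001  0.0001  0.0002] [-0.   -0.02 -0.01] q [  6.  38. 112.   0.  30. -75.]
```

Feel for the seat, then release.

Emit:
step_arm(commands=[0,0,0.0001,0,0,0,0,0,0.0002,0,0,0,0,0,0.0003,0,0,0,0,0,0.0004,0,0,0,0,0,0.0005,0,0,0,0,0,0.0005,0,0,0,0,0,0.0005,0,0,0,0,0,0.0005,0,0,0,0,0,0.0005,0,0,0,0,0,0.0005,0,0,0])

```text
t: 36.65
tcp_pos: [0.4434, 0.1595, 0.0469]
tool_rot: [0.073, 0.997, 0.0, 0.0]
force: [-0.1, 0.6, 3.7]
finger_gap: 0.106
gripper_force: 59.5
```

```bash
python3 -c "
from h import *
mon()"
```

```text
t 36.65 p [443.42 159.45  46.86] turned 15.07 F [-0.1  0.6  3.7] M [-0.02   0.072  0.045] tau6 -0.0015 gf 59.5
```

Emit:
step_arm(commands=[0,0,0,0,0,0,0,0,0,0,0,0,0,0,0,0,0,0,0,0,0,0,0,0,0,0,0,0,0,0,0,0,0,0,0,0,0,0,0,0,0,0,0,0,0,0,0,0,0,0,0,0,0,0,0,0,0,0,0,0], jaw=50)

```text
t: 37.65
tcp_pos: [0.4433, 0.1595, 0.0467]
tool_rot: [0.073, 0.997, -0.0, -0.0]
force: [-0.3, 1.2, -0.2]
finger_gap: 0.501
gripper_force: 0.0
```

Emit:
step_arm(commands=[0,0,-0.004,0,0,0,0,0,-0.012,0,0,0,0,0,-0.025,0,0,0,0,0,-0.04,0,0,0,0,0,-0.06,0,0,0,0,0,-0.085,0,0,0,0,0,-0.11,0,0,0,0,0,-0.13,0,0,0,-0.01,0,-0.145,0,0,0,-0.02,0,-0.15,0,0,0])

```text
t: 38.65
tcp_pos: [0.4641, 0.1567, 0.199]
tool_rot: [0.073, 0.997, 0.0, 0.002]
force: [0.6, 0.7, 0.4]
finger_gap: 0.501
gripper_force: 0.0
```

Emit:
step_arm(commands=[-0.005,0,-0.01,0,0,0,-0.01,0,-0.02,0,0,0,-0.01,0,-0.025,0,0,0,-0.01,0,-0.025,0,0,0,-0.01,0,-0.025,0,0,0,-0.01,0,-0.025,0,0,0,-0.01,0,-0.025,0,0,0,-0.01,0,-0.025,0,0,0,-0.01,0,-0.025,0,0,0,-0.01,0,-0.025,0,0,0])

```text
t: 39.65
tcp_pos: [0.473, 0.1551, 0.2216]
tool_rot: [0.073, 0.997, -0.0, -0.0]
force: [0.2, -0.2, -0.8]
finger_gap: 0.5
gripper_force: 0.0
```

```bash
python3 - <<'E'
from h import *
d=snap('wrist'); s=snap('side'); mon()
u,v=proj(d,[.4775,.154,.05]).astype(int); a=np.array(d['pixels'])[max(v-80,0):v+80,u-80:u+80]
b=np.array(s['pixels'])[245:355,260:420]
cv2.imwrite('pics/end.png',np.vstack([cv2.resize(a,(400,int(a.shape[0]*400/a.shape[1]))) if 0 else cv2.resize(a,(290,290)),cv2.resize(b,(290,200))]) if 0 else np.hstack([cv2.resize(a,(360,360)),cv2.resize(b,(436,360))[:,:436]]))
E
```

```text
t 39.75 p [473.04 155.11 221.67] turned 15.06 F [ 0.1 -0.1  0.7] M [ 0.033 -0.029 -0.017] tau6 0.0 gf 0.0
```

View pics/end.png

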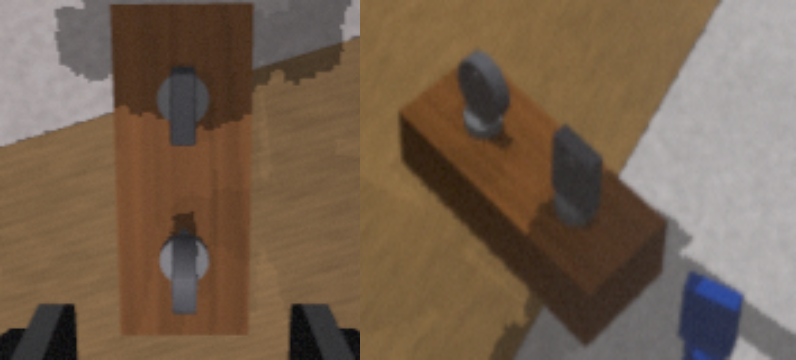

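Both keys stand fully seated: the square key is at (183,105) in the left panel with its collar on the wood, and the round one is undisturbed at (184,265). I'll hand it in.

```bash
python3 -c "
from station import manip
print(manip.sign_off())"
```

```text
the job is handed in; nothing more can be done
None
```

I turned the square key in the lock until it met the reset contact (felt at 70–75°), pressed it for over a second at about 0.12 N m, then put it back fully home in its own slot, released, and handed the job in at about 40 s; the judge's result was not shown.

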